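Load-test a wafer cell at the third load step

ROBOT

A 6-joint arm with a two-finger parallel gripper is mounted at the origin on the work surface. World frame = base frame: x ahead of the robot, y to its left, z up, the work surface at z = 0. Lengths are in m, angles in degrees, forces in N, time in s.
With the tool pointing down it reaches from about 0.325 to 0.85 m from the base axis. Payload 15.5 kg.
Tool frame: the origin (TCP) lies on the centre line of the jaws, within the pads' length; the fingertips stand 25 mm ahead of it and the grasp point (between the pads) lies 6 mm ahead of it (robot.tip_extent is the z of the fingertips in the tool frame, in m); z points along the fingers, y is the line along which they close (so a half turn about z gives the same grasp; the last joint's range is limited). The gripper opens to 91 mm and grips with 3 to 60 N. Pads are 32 mm wide; open, the fingers measure 118 mm over their backs; the gripper's body (76 mm by 178 mm) begins 60 mm behind the grasp point.
Start: joints at [60.247, 28.281, 77.091, -0, 74.628, -5.472], TCP at [0.257, 0.57, 0.239] pointing down, gripper open.
Joint ranges: [-166.48, 166.48], [-47.26, 123.95], [12.59, 153.08], [-70.14, 250.14], [6.76, 159.57], [-176.63, 176.63]. Speed limits (degrees/s): [108.29, 108.29, 147.25, 172.46, 172.46, 172.46].

INTERFACE

Orientations are given as a 3x3 rotation matrix whose columns are the frame's x, y, z axes.
In Python, from bench import monitor, viewer, robot, nets gives the robot as it stands. The module is installed in compiled form; this text tells all that it offers.
- The arm moves only by the tool step_arm, never from a script. Its argument "plan" is text: rows parted by semicolons, each of 7 numbers parted by spaces: the turn, a rotation vector about the tool's x, y, z in rad, then the shift along the tool's x, y, z in m, then the finger opening in m, from 0 to 0.0912. A call has exactly 5 rows; each row shifts and turns the commanded pose from where the row before left it, along the tool's axes as they then stand; what a row does not reach is not made up. A row lasts 1/8 s, in which the tool goes at most 62.5 mm and 10.7 degrees, less where a joint would pass 70% of its speed; a pose out of reach is approached as far as the arm can. A call with a gripper value outside its range is refused whole. The fingers move at their own pace and stop on an object; the grip force is fixed at half the most. Time passes only in rows, so rows that do not move let the fingers close, or fill a call up. It gives the time, the measured TCP pose, the force, the opening and the grip force at its end, in the units of the state.
- monitor.observe(): the state, without advancing time (a new reading comes with each control period).
- viewer.get_image(name): name is "scene" or "side" or "wrist"; returns a dict with "pixels" (420x560x3 uint8, red, green, blue), "mtx" (3x3 intrinsics, pixels), "cam_to_world" (4x4, takes a point from camera to world coordinates); the wrist camera has in their place "tool_from_camera" (4x4, takes a point from camera to tool coordinates, whose origin is the TCP and whose axes are the flange's). Camera axes: x right, y down, z forward; pixel columns grow to the right and rows downward; lengths in m; the calibration is good to about 2 mm. A picture is of the moment at which its call begins: read the wrist's pose just before it. There is no depth.
- robot.job_done(): hands the job in; it is judged then, once.
Trained networks look in a picture, given as the dict that the camera call returned (one of the last four; its "shot" number tells which), for a name from the list of things; names that differ only in an ending like _2 or _b are one class to them, and where a whole thing is asked for, a point or a joint stands for the part that bears it (a point fixed in the world has none). Each returns a list of dicts, best first, with "p" (0 to 1); they miss things now and then, are a little off and sometimes report something else, mostly with a low value. They report only what shows in the picture. A call takes as long as a camera call. They do not tell look-alikes from the thing itself.
- nets.look_for(picture, target): "centre" ([x, y, z] in m, in world coordinates, good to about 4 mm: the middle of the surface that is visible of it).
The state is a dict: "t": time; "joint_positions": joint angles; "qd": joint speeds; "effort": joint torques, N m; "position": TCP position; "ee_rot": TCP orientation; "force": force on the tool from outside, world axes, zero at the start; "moment": the same for the moment, N m; "width": finger opening in m; "grip_force": force on a finger pad.
Only numpy, scipy, OpenCV 4.12 (cv2) and the standard library are available. Lean on these libraries where they do the work, as an engineer would, in place of code of your own. Each camera call takes 0.05 s, during which the arm holds its last target. There are 200 camera calls.

TASK

Lay the big flat wafer cell (the widest of the loose batteries) in the pocket of the battery tester that has its outline, flat on the pocket's floor, and let go of it. Then take the tester's spring-return load knob and turn it clockwise from off, click by click, to the third click and no further, and finish while still holding it there: it springs back to off as soon as it is let go. Leave the other batteries where they stand.

Things in the scene. Friction and masses are not known exactly. Their poses are not given: they have to be found in the camera images.
- cell: The wafer cell to test: bare steel disc, 33 mm diameter, 10 mm thick (straight side up to 9.2 mm, then a 27 mm wide cap), about 24 g, lying flat and right way up on the desk left of the tester. Origin: centre of its underside, z up. The four loose batteries swap places at random, at least 80 mm apart centre to centre.
- tester: Bench battery tester fixed to the desk: off-white box 176 (its x) x 256 (its y) x 55 mm high. Origin: centre of its underside; x points to its far side, turned up to 20 degrees either way. Left half (+y): black nest plate, 5 mm thick, top 60 mm above the desk, with three empty pockets. Right half: the load knob; 73 mm beyond the knob's axis begins a read-out hood 22 mm high above the box.
- pocket (a point): Centre of the floor of the large round pocket (36 mm diameter, for the wafer cell), 55 mm above the desk; 5 mm deep, so the plate's top is 5 mm above this point and a seated cell stands 5 mm proud. Axes parallel to the tester's. The other pockets are a round one of 27.5 mm, 52 mm to its right, and a rectangular one of 30 x 52 mm beyond.
- load_knob (a joint): Knob angle, rad: 0 = off, where it rests; grows clockwise seen from above. A click every 22.5 degrees: 0.393, 0.785, 1.178 (the third), 1.571 (the fourth; hard end just beyond). The torque needed is about 0.13 N m + 0.08 x sin(16 x angle): it swells, then drops halfway between stops, and is back at the mean on each stop. A spring drives it back to off from any stop when let go.
- knob_bar: Grip bar of the load knob, turning with it: black, 44 mm long (its x), 14 mm wide (its y; grip its two flat sides), 24 mm tall, white pointer line at its +x end. Origin: on the vertical knob axis at the bar's foot, 61 mm above the desk; below it a skirt of 46 mm diameter turns too. At off the pointer stands 45 degrees left (counter-clockwise) of the tester's x axis.
- coin: a smaller coin cell, leave alone: steel disc 24.5 mm diameter, 7.7 mm thick. Origin: centre of underside.
- block9v: a 9 V block battery standing upright, leave alone: 26.5 x 17.5 x 48.5 mm. Origin: centre of underside.
- ccell: a C-size round battery standing upright, leave alone: 26 mm diameter, 50 mm tall. Origin: centre of underside.
Things that resemble listed ones, but are neither listed nor needed, are in the scene too. Leave any orange or yellow look-alike of the cell alone.

How it is judged:
By the outcome, as a careful person would: the job done as asked, in the order asked, and still so for the second after the job is handed in, while the arm keeps its last pose, push and grip.
It also fails if it takes over 64 s, if anything falls off the work surface, if the arm or the gripper's body presses on something with over 40 N, if the wrist force passes 120 N, or if a joint passes its speed limit or range.

## Working session

There is one attempt and no reset: what is moved stays moved. The work goes in short steps, Python scripts to look and compute and a tool call to move; the robot and the scene stay as the last step left them, time stands still between calls to the robot, and variables do not carry over. Pictures are saved under pics/ and viewed, at most 10 in all, crops included, and the job is handed in when it is done.

Besides the shell and the picture viewer there is one more tool, called after "Request:" as name(argument=value, ...) on one line, values as JSON. step_arm: Moves the arm, as the interface text tells. Its arguments: {"type":"object","properties":{"plan":{"type":"string"}},"required":["plan"]}

```bash
mkdir -p pics; cat > h.py <<'E'
import numpy as np, cv2
from bench import monitor, viewer, robot, nets
def cam(name):
    s=monitor.observe(); p=viewer.get_image(name)
    if name=="wrist":
        T=np.eye(4);T[:3,:3]=np.array(s["ee_rot"]);T[:3,3]=s["position"]
        M=T@np.array(p["tool_from_camera"])
    else: M=np.array(p["cam_to_world"])
    return p,np.array(p["mtx"]),M
def proj(K,M,X):
    c=np.linalg.inv(M)@np.append(X,1); u=K@c[:3]; return u[:2]/u[2]
def onz(K,M,uv,z):
    d=M[:3,:3]@np.linalg.inv(K)@np.array([uv[0],uv[1],1.]); o=M[:3,3]
    return o+d*(z-o[2])/d[2]
def save(p,f,crop=None,s=1):
    im=p["pixels"][:,:,::-1]
    if crop: im=im[crop[1]:crop[3],crop[0]:crop[2]]
    cv2.imwrite("pics/"+f,cv2.resize(im,None,fx=s,fy=s,interpolation=cv2.INTER_CUBIC))
E
python3 - <<'E'
from h import *
np.set_printoptions(precision=4,suppress=True)
s=monitor.observe();print(s["t"],s["position"],s["ee_rot"],s["width"],robot.tip_extent)
ims=[]
for n in ["scene","side","wrist"]:
    p,K,M=cam(n);save(p,n+"0.png");print(n,M[:3,3],M[:3,2])
    for t in ["cell","coin","block9v","ccell","tester","knob_bar"]:
        for r in nets.look_for(p,t)[:4]:
            print(t,np.round(r["centre"],4),round(r["p"],2),proj(K,M,r["centre"]).round(0))
    ims.append(p["pixels"][:,:,::-1])
cv2.imwrite("pics/all.png",cv2.resize(np.vstack([np.hstack(ims[:2]),np.hstack([ims[2],ims[2]*0])]),(800,600)))
E
```

```text
0.0 [0.2568 0.5694 0.2383] [[-0.9115  0.4112 -0.0006]
 [ 0.4112  0.9115 -0.0011]
 [ 0.0001 -0.0013 -1.    ]] 0.0909771954409603 0.025
scene [ 0.9582 -0.0123  0.8163] [-0.5513  0.0908 -0.8293]
cell [0.4845 0.1251 0.0083] 0.76 [307. 232.]
cell [0.5722 0.1545 0.0109] 0.71 [332. 267.]
cell [0.5172 0.2125 0.0088] 0.68 [354. 238.]
coin [0.4093 0.211  0.0081] 0.55 [339. 195.]
block9v [0.3995 0.3063 0.0316] 0.81 [383. 178.]
ccell [0.5142 0.3064 0.0357] 0.53 [401. 222.]
tester [ 0.5468 -0.0987  0.0556] 0.92 [196. 267.]
tester [0.3993 0.303  0.0289] 0.38 [381. 179.]
knob_bar [ 0.4882 -0.1505  0.0829] 0.6 [162. 237.]
side [0.4092 0.7077 0.5476] [ 0.0823 -0.7922 -0.6047]
cell [0.576  0.16   0.0095] 0.69 [212. 259.]
cell [0.4823 0.13   0.012 ] 0.66 [272. 249.]
coin [0.409  0.2131 0.0072] 0.68 [314. 292.]
block9v [0.3918 0.3136 0.0352] 0.96 [325. 337.]
block9v [ 0.4829 -0.1423  0.0689] 0.47 [287. 137.]
ccell [0.5075 0.3245 0.0387] 0.78 [235. 335.]
tester [ 0.5287 -0.0529  0.0577] 0.57 [258. 164.]
knob_bar [ 0.4882 -0.1485  0.0788] 0.51 [284. 131.]
wrist [0.1884 0.6018 0.3836] [ 0.2454 -0.1103 -0.9631]
```

View pics/scene0.png

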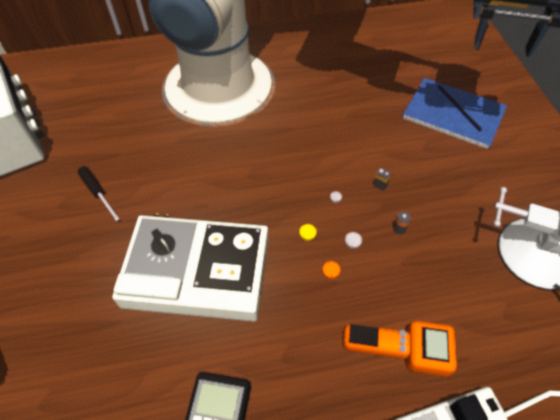

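```bash
python3 - <<'E'
import cv2
a=cv2.imread("pics/scene0.png")[170:300,270:430]
cv2.imwrite("pics/crop0.png",cv2.resize(a,None,fx=4.5,fy=4.5,interpolation=cv2.INTER_CUBIC))
E
```

```text
(no output)
```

View pics/crop0.png

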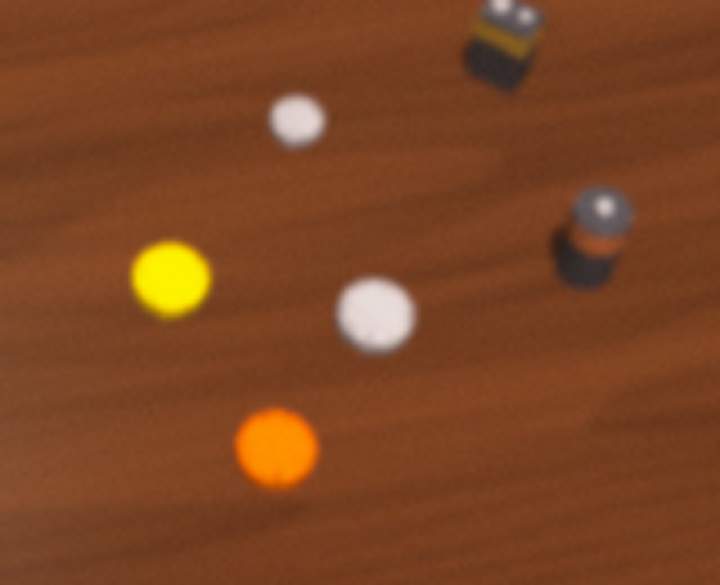

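Disc-like candidates: yellow (307,232), orange (332,269), large bare steel (353,240) and small steel (336,197). The bare steel disc at (353,240) is the wafer cell: it is steel-coloured and clearly wider than the coin at (336,197). The yellow and orange discs are look-alikes. The tester's large pocket is at (243,241) and the knob at (162,244).

```bash
cat >> h.py <<'E'
def delta(X,az=None):
    s=monitor.observe();R=np.array(s["ee_rot"]);d=R.T@(np.array(X)-s["position"])
    a=np.degrees(np.arctan2(R[1,1],R[0,1]))
    print("shift",d.round(4),"az",a.round(2),"turn z rad",None if az is None else np.radians((a-az+180)%360-180).round(4),"tilt",R[:,2].round(4),"t",s["t"])
E
python3 - <<'E'
from h import *
p,K,M=cam("scene")
g=lambda u,z:onz(K,M,u,z).round(4)
print("corners near",g((140,218),.055),g((268,223),.055))
print("far", g((116,299),.055),g((257,306),.055))
print("pocket",g((243,241),.055),"small",g((216,239),.055),"knob",g((163,244),.061),"rect",g((225,271),.055))
delta([.517,.2125,.20],20)
E
```

```text
corners near [ 0.4179 -0.1961  0.055 ] [0.4782 0.0472 0.055 ]
far [ 0.5812 -0.2415  0.055 ] [ 0.6415 -0.001   0.055 ]
pocket [ 0.5084 -0.006   0.055 ] small [ 0.4942 -0.0555  0.055 ] knob [ 0.4893 -0.1536  0.061 ] rect [ 0.5641 -0.0471  0.055 ]
shift [-0.3839 -0.2187  0.0389] az 65.72 turn z rad 0.7979 tilt [ 0. -0. -1.] t 1.1
```

Request:
step_arm(plan="0 0 0 -0.048 -0.0273 0.005 0.06;0 0 0 -0.048 -0.0273 0.005 0.06;0 0 0 -0.048 -0.0273 0.005 0.06;0 0 0 -0.048 -0.0273 0.005 0.06;0 0 0 -0.048 -0.0273 0.005 0.06")

```text
t: 1.72
position: [0.4206, 0.3452, 0.214]
ee_rot: [[-0.912, 0.411, 0.0], [0.411, 0.912, 0.0], [-0.0, 0.0, -1.0]]
force: [0.7, -0.1, 0.3]
width: 0.0598
grip_force: 0.0
```

Request:
step_arm(plan="0 0 0 -0.048 -0.0273 0.005 0.06;0 0 0 -0.048 -0.0273 0.005 0.06;0 0 0 -0.048 -0.0273 0.005 0.06;0 0 0.16 0 0 0 0.06;0 0 0.16 0 0 0 0.06")

```text
t: 2.35
position: [0.5177, 0.2119, 0.1988]
ee_rot: [[-0.731, 0.682, -0.0], [0.682, 0.731, -0.0], [0.0, -0.0, -1.0]]
force: [-0.3, -0.6, 0.5]
width: 0.0599
grip_force: 0.0
```

Request:
step_arm(plan="0 0 0.16 0 0 0 0.06;0 0 0.16 0 0 0 0.06;0 0 0.16 0 0 0 0.06;0 0 0 0 0 0 0.06;0 0 0 0 0 0 0.06")

```text
t: 2.98
position: [0.5172, 0.2127, 0.1989]
ee_rot: [[-0.344, 0.939, 0.0], [0.939, 0.344, -0.0], [-0.0, 0.0, -1.0]]
force: [-0.6, 0.4, 0.2]
width: 0.0602
grip_force: 0.0
```

```bash
python3 - <<'E'
from h import *
p,K,M=cam("wrist");save(p,"w1.png")
s=monitor.observe();print(s["position"],s["joint_positions"],s["width"],s["force"])
hsv=cv2.cvtColor(p["pixels"],cv2.COLOR_RGB2HSV)
m=((hsv[...,1]<60)&(hsv[...,2]>90)).astype(np.uint8)
n,l,st,c=cv2.connectedComponentsWithStats(m)
for i in range(1,n):
    if st[i,4]>150: print(st[i],c[i].round(1),onz(K,M,c[i],.009).round(4))
for r in nets.look_for(p,"cell"): print(r["centre"],r["p"],proj(K,M,r["centre"]))
delta([.517,.2125,.20],20)
E
```

```text
[0.51726108 0.21272143 0.19895088] [ 1.62381473e+01  2.55002381e+01  8.93733820e+01 -1.24109409e-03
  6.51216311e+01 -3.82453342e+00] 0.05977224076032549 [0.08105416 0.39562979 0.48418403]
[152  24  38  36 803] [170.5  41.2] [0.3835 0.3124 0.009 ]
[293  72  32  34 835] [308.2  88.4] [0.5101 0.3175 0.009 ]
[153 152  27  26 548] [166.4 164.1] [0.4085 0.2079 0.009 ]
[260 180  34  35 922] [276.7 196.7] [0.5179 0.2143 0.009 ]
[ 425  190  135  186 9349] [511.5 304.6] [0.7931 0.1899 0.009 ]
[  141   235   272   141 13050] [274.3 307.9] [0.5573 0.0992 0.009 ]
[489 251  32  28 380] [504.9 264.3] [0.7629 0.2283 0.009 ]
[   0  261   40  115 3080] [ 14.5 324.8] [ 0.3   -0.017  0.009]
[201 336  44  23 528] [217.5 350.6] [0.5164 0.0276 0.009 ]
[424 413 136   7 789] [490.8 416.4] [0.8458 0.0525 0.009 ]
[ 79 417 288   3 799] [221.9 418. ] [ 0.5492 -0.0589  0.009 ]
[0.5124, 0.2153, 0.0074] 0.95 [271.81684382 193.48893858]
[0.5719, 0.154, 0.0099] 0.58 [305.79874011 268.20543337]
[0.4899, 0.1334, 0.0081] 0.55 [224.06965147 259.49173658]
shift [-0.0001 -0.0003 -0.0011] az 20.03 turn z rad 0.0005 tilt [ 0.  0. -1.] t 3.075
```

View pics/w1.png

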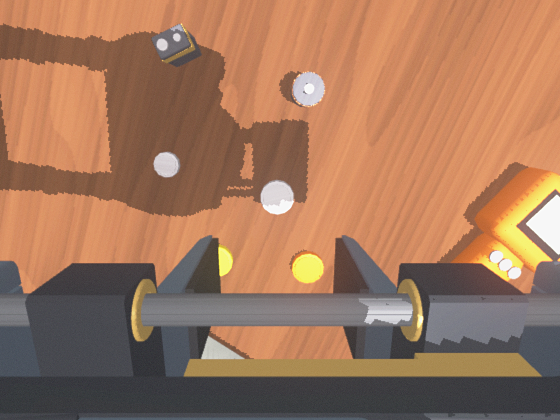

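The wrist view shows the bare steel cell at (277,197), the coin at (166,164), the yellow disc at (221,261) and the orange disc, rendered yellow here, at (308,268). The fingers are clear of all of them.

Request:
step_arm(plan="0 0 0 0.0013 0.001 0.03 0.06;0 0 0 0 0 0.04 0.06;0 0 0 0 0 0.04 0.06;0 0 0 0 0 0 0.06;0 0 0 0 0 0 0.06")

```text
t: 3.7
position: [0.5184, 0.2145, 0.0901]
ee_rot: [[-0.341, 0.94, 0.001], [0.94, 0.341, 0.0], [-0.0, 0.001, -1.0]]
force: [-0.6, 0.1, 0.1]
width: 0.06
grip_force: 0.0
```

```bash
python3 - <<'E'
from h import *
p,K,M=cam("wrist");save(p,"w2.png")
hsv=cv2.cvtColor(p["pixels"],cv2.COLOR_RGB2HSV)
m=((hsv[...,1]<60)&(hsv[...,2]>90)).astype(np.uint8)
n,l,st,c=cv2.connectedComponentsWithStats(m)
for i in range(1,n):
    if 300<st[i,4]<6000:
        x,y,w,h,a=st[i]
        q=[onz(K,M,(x+w/2,y+h/2),.009),onz(K,M,(x,y+h/2),.009),onz(K,M,(x+w,y+h/2),.009)]
        print(st[i],c[i].round(1),q[0].round(4),np.linalg.norm(q[1]-q[2]).round(4))
for r in nets.look_for(p,"cell"): print(r["centre"],r["p"],proj(K,M,r["centre"]))
delta([.5179,.2143,.0305],20)
E
```

```text
[  72    0   62   29 1010] [99.5  9.3] [0.3801 0.3058 0.009 ] 0.0357
[ 298   47   51   56 2161] [322.9  74.3] [0.5115 0.319  0.009 ] 0.0306
[  95  169   41   38 1168] [114.8 187.6] [0.4097 0.2086 0.009 ] 0.0268
[ 250  208   49   50 1864] [274.2 232.8] [0.5179 0.2149 0.009 ] 0.0332
[   0  261   42  115 3305] [ 14.8 326.3] [0.367  0.0905 0.009 ] 0.0305
[433 413 127   7 754] [495.2 416.4] [0.7362 0.1305 0.009 ] 0.1011
[ 79 417 289   3 852] [222.1 418. ] [0.5326 0.0547 0.009 ] 0.2301
[0.5762, 0.1501, 0.0082] 0.77 [318.77581131 336.09018969]
[0.5149, 0.2143, 0.0046] 0.63 [270.18000988 230.32352877]
shift [ 0.     -0.001   0.0601] az 19.9 turn z rad -0.0017 tilt [ 2.5e-03  7.0e-04 -1.0e+00] t 3.8
```

View pics/w2.png

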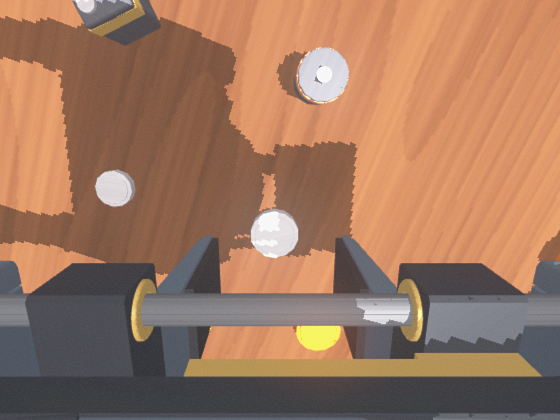

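The cell shows at (274,233), centred between the fingers, with a measured diameter of 33.2 mm. I'll descend and grip its upper side.

Request:
step_arm(plan="0 0 0 0 -0.0005 0.03 0.06;0 0 0 0 0 0.02 0.06;0 0 0 0 0 0.0096 0.06;0 0 0 0 0 0 0.06;0 0 0 0 0 0 0.02")

```text
t: 4.42
position: [0.5178, 0.2143, 0.0303]
ee_rot: [[-0.34, 0.94, 0.001], [0.94, 0.34, 0.0], [-0.0, 0.001, -1.0]]
force: [0.0, 0.2, 0.9]
width: 0.0524
grip_force: 0.0
```

Request:
step_arm(plan="0 0 0 0 0 0 0.02;0 0 0 0 0 0 0.02;0 0 0 0 0 0 0.02;0 0 0 0 0 -0.01 0.02;0 0 0 0 0 -0.03 0.02")

```text
t: 5.05
position: [0.5164, 0.2138, 0.0692]
ee_rot: [[-0.34, 0.94, -0.002], [0.94, 0.34, -0.001], [0.0, -0.003, -1.0]]
force: [0.4, 1.0, 0.1]
width: 0.0305
grip_force: 30.0
```

Request:
step_arm(plan="0 0 0 0 0 -0.04 0.02;0 0 0 0 0 -0.05 0.02;0 0 0 0 0 -0.04 0.02;0 0 0 0 0 0 0.02;0 0 0 0 0 0 0.02")

```text
t: 5.68
position: [0.5168, 0.214, 0.1991]
ee_rot: [[-0.34, 0.94, -0.0], [0.94, 0.34, -0.0], [0.0, -0.0, -1.0]]
force: [0.3, 0.5, -0.8]
width: 0.0303
grip_force: 30.0
```

```bash
python3 - <<'E'
from h import *
p,K,M=cam("wrist")
s=monitor.observe();print(s["width"],s["grip_force"],s["position"])
a=cv2.resize(p["pixels"][200:350,180:380,::-1],(800,600))
cv2.imwrite("pics/w3.png",a)
X=np.array(s["position"])+np.array(s["ee_rot"])@[0,0,.0195+.01]
print(proj(K,M,X))
delta([.5084,-.006,.12],20)
E
```

```text
0.030688765788241527 29.999935632222332 [0.51662582 0.2139129  0.19856166]
[274.24404516 264.33599592]
shift [-0.204  -0.0824  0.0787] az 19.88 turn z rad -0.0021 tilt [-1.5e-03 -5.0e-04 -1.0e+00] t 5.725
```

View pics/w3.png

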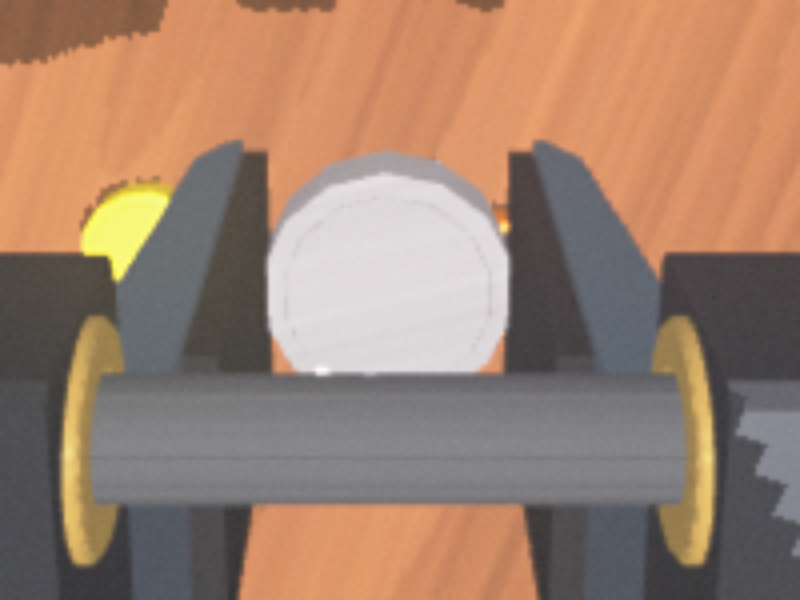

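The cell is held level: its rim in the crop spans x 268–509, midway between the pads. Next I'll move to hover beside the pocket so the same camera sees both pocket and cell.

Request:
step_arm(plan="0 0 0 -0.0508 -0.0165 0.0137 0.02;0 0 0 -0.0508 -0.0165 0.0137 0.02;0 0 0 -0.0508 -0.0165 0.0137 0.02;0 0 0 -0.0508 -0.0165 0.0137 0.02;0 0 0 -0.0508 -0.0165 0.0137 0.02")

```text
t: 6.35
position: [0.5252, -0.0544, 0.1293]
ee_rot: [[-0.34, 0.94, -0.002], [0.94, 0.34, 0.0], [0.001, -0.002, -1.0]]
force: [0.1, -0.0, -0.4]
width: 0.0307
grip_force: 30.0
```

Request:
step_arm(plan="0 0 0 0 0 0 0.02;0 0 0 0 0 0 0.02;0 0 0 0 0 0 0.02;0 0 0 0 0 0 0.02;0 0 0 0 0 0 0.02")

```text
t: 6.98
position: [0.5261, -0.0523, 0.1309]
ee_rot: [[-0.341, 0.94, 0.0], [0.94, 0.341, -0.0], [-0.0, 0.0, -1.0]]
force: [0.1, -0.0, -0.2]
width: 0.0303
grip_force: 30.0
```

```bash
python3 - <<'E'
from h import *
p,K,M=cam("wrist")
s=monitor.observe();print(s["width"],s["position"],s["force"])
np.savez("w4.npz",px=p["pixels"],K=K,M=M,tc=p["tool_from_camera"],R=s["ee_rot"],P=s["position"])
save(p,"w4.png",None,1.4)
E
```

```text
0.030525009402280905 [ 0.52612767 -0.05238795  0.13095085] [-0.32048518  0.31383923  0.7429106 ]
```

View pics/w4.png

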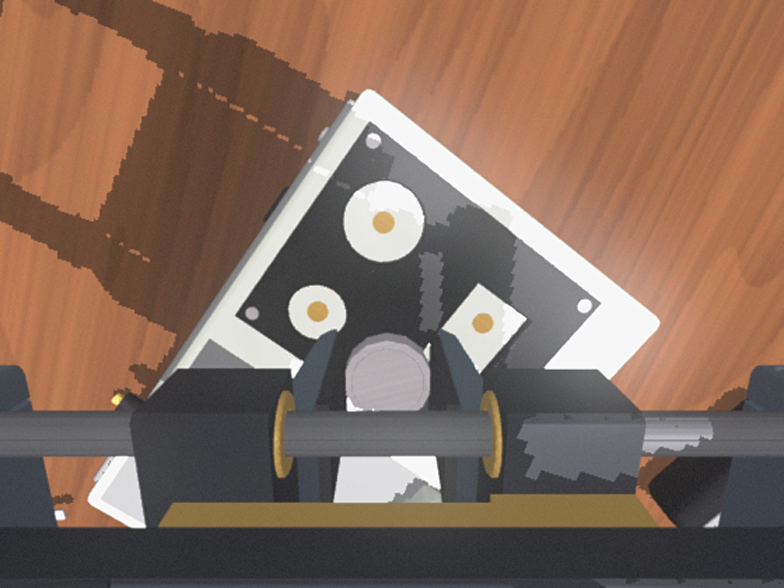

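The large pocket's white floor is centred at about (383,222) in the enlarged picture, i.e. (273.6,158.6) in the raw image, with its gold contact in the middle. The cell is at (388,375), above the plate's edge. Now I'll work out the pocket–cell offset in tool axes.

```bash
python3 - <<'E'
from h import *
from scipy.optimize import least_squares
d=np.load("w4.npz");px=d["px"];K=d["K"];M=d["M"];tc=d["tc"];P=d["P"]
# white floor + gold contact of pocket
hsv=cv2.cvtColor(px,cv2.COLOR_RGB2HSV).astype(int)
sub=np.zeros(px.shape[:2],np.uint8);sub[122:195,238:310]=1
ang=cv2.inRange(hsv.astype(np.uint8),(8,90,110),(30,255,255))*sub
ys,xs=np.nonzero(ang);print("gold",xs.mean(),ys.mean(),len(xs))
br=((px.max(2)>150)*sub).astype(np.uint8)
n,l,st,c=cv2.connectedComponentsWithStats(br);i=1+st[1:,4].argmax()
cn=max(cv2.findContours((l==i).astype(np.uint8),cv2.RETR_EXTERNAL,cv2.CHAIN_APPROX_NONE)[0],key=len)
e=cv2.fitEllipse(cv2.convexHull(cn));print("ell",e,st[i])
Rt=M[:3,:3]@tc[:3,:3].T; 
tool=lambda X:(Rt.T@(X-P)).round(4)
for u,z in [((xs.mean()+.0,ys.mean()),.0555),(e[0],.0575)]:
    X=onz(K,M,u,z);print("pocket",X.round(4),"tool",tool(X))
def circ(c,z,r):
    t=np.linspace(0,2*np.pi,180);Q=np.c_[c[0]+r*np.cos(t),c[1]+r*np.sin(t),0*t+z,1+0*t]
    q=(np.linalg.inv(tc)@Q.T)[:3];u=K@q;return u[:2]/u[2]
def f(v):
    a=circ(v[:2],.0211,v[2]);return [a[0].min()-247,a[0].max()-307.2,a[1].min()-243.5]
r=least_squares(f,[0,0,.0165],x_scale=.001);print("cell tool",r.x.round(4),r.cost)
a=circ(r.x[:2],.0303,r.x[2]);print("bottom circle top row",a[1].min())
E
```

```text
gold 273.5 158.5 180
ell ((273.5421447753906, 157.5590057373047), (57.3025016784668, 57.9051628112793), 4.302022457122803) [ 245  129   58   58 2621]
pocket [ 0.5077 -0.0043  0.0555] tool [ 0.0515 -0.001   0.0754]
pocket [ 0.5074 -0.0035  0.0575] tool [ 0.0523 -0.0009  0.0734]
cell tool [-0.0002  0.0013  0.0154] 4.0389678347315804e-28
bottom circle top row 237.41611819650075
```

Request:
step_arm(plan="0 0 0 0.0152 -0.0022 0.013 0.02;0 0 0 0 0 0.02 0.02;0 0 0 0 0 0 0.02;0 0 0 0 0 0 0.02;0 0 0 0 0 0 0.02")

```text
t: 7.65
position: [0.5193, -0.0394, 0.0985]
ee_rot: [[-0.34, 0.94, 0.001], [0.94, 0.34, -0.0], [-0.001, 0.001, -1.0]]
force: [-0.1, -0.0, 0.9]
width: 0.031
grip_force: 30.0
```

```bash
python3 - <<'E'
from h import *
p,K,M=cam("wrist")
s=monitor.observe();print(s["width"],s["position"],s["force"])
np.savez("w5.npz",px=p["pixels"],K=K,M=M,tc=p["tool_from_camera"],R=s["ee_rot"],P=s["position"])
save(p,"w5.png",[180,130,380,280],4)
E
```

```text
0.03067995862731041 [ 0.51918708 -0.03938316  0.09844099] [ 0.26791863 -0.79350313  0.33401699]
```

View pics/w5.png

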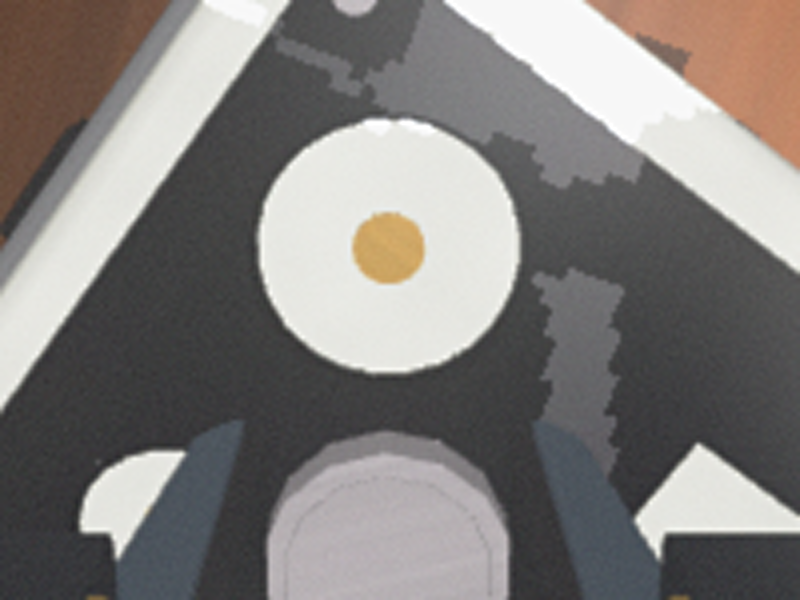

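The pocket floor is centred at crop (389,247) with the gold contact at (389,248), and the cell is at column 388. They are aligned sideways, so only the tool-x distance is left.

```bash
python3 - <<'E'
from h import *
d=np.load("w5.npz");K=d["K"];M=d["M"];P=d["P"];R=d["R"]
for u,z in [((277.25,192),.0555),((277.3,191.4),.0555),((277.3,191.4),.058)]:
    X=onz(K,M,u,z);print(X.round(4),(R.T@(X-P)).round(4))
# rim extremes at plate top z=.06 using width/rows
a=[onz(K,M,u,.06) for u in [(244.5,191.4),(310.2,191.4),(277.3,159.5),(277.3,223.2)]]
print(np.linalg.norm(a[0]-a[1]),np.linalg.norm(a[2]-a[3]),[(R.T@(x-P)).round(4) for x in a])
tc=d["tc"]
t=np.linspace(0,2*np.pi,180)
for c in [(-.0013,.0013),(-.0003,.0013),(.0007,.0013)]:
  for z in (.0211,.0303):
    Q=np.c_[c[0]+.0165*np.cos(t),c[1]+.0165*np.sin(t),0*t+z,1+0*t]
    q=(np.linalg.inv(tc)@Q.T)[:3];u=K@q;u=u[:2]/u[2];print(c,z,"top row crop",((u[1].min()-130)*4).round(1))
E
```

```text
[ 0.508  -0.0042  0.0555] [0.0369 0.0014 0.0429]
[ 0.5079 -0.0039  0.0555] [0.0372 0.0015 0.0429]
[ 0.5078 -0.0034  0.058 ] [0.0378 0.0014 0.0404]
0.03491968235996129 0.03453932724607577 [array([ 0.0382, -0.016 ,  0.0384]), array([0.0382, 0.0189, 0.0384]), array([0.055 , 0.0014, 0.0384]), array([0.0205, 0.0015, 0.0384])]
(-0.0013, 0.0013) 0.0211 top row crop 454.2
(-0.0013, 0.0013) 0.0303 top row crop 429.9
(-0.0003, 0.0013) 0.0211 top row crop 446.7
(-0.0003, 0.0013) 0.0303 top row crop 422.7
(0.0007, 0.0013) 0.0211 top row crop 439.2
(0.0007, 0.0013) 0.0303 top row crop 415.5
```

Request:
step_arm(plan="0 0 0 0.0383 0.0002 0 0.02;0 0 0 0 0 0 0.02;0 0 0 0 0 0.005 0.02;0 0 0 0 0 0.004 0.02;0 0 0 0 0 0 0.02")

```text
t: 8.32
position: [0.506, -0.0036, 0.0884]
ee_rot: [[-0.339, 0.941, -0.001], [0.941, 0.339, 0.0], [0.0, -0.001, -1.0]]
force: [-0.0, 0.2, -0.4]
width: 0.0308
grip_force: 30.0
```

```bash
python3 - <<'E'
from h import *
s=monitor.observe();print(s["width"],s["position"],s["force"],s["moment"])
d=np.load("w5.npz");R=d["R"];delta(d["P"]+R@[.0383,.0002,.0],20)
E
```

```text
0.030822011572945604 [ 0.50595449 -0.00363506  0.08838568] [-0.00221275  0.23140705 -0.42039865] [-0.09107911  0.03163282 -0.04174447]
shift [ 0.0002  0.0005 -0.01  ] az 19.84 turn z rad -0.0027 tilt [-6.e-04  0.e+00 -1.e+00] t 8.325
```

Request:
step_arm(plan="0 0 0 0 0.0003 0.0012 0.02;0 0 0 0 0 0.001 0.02;0 0 0 0 0 0 0.02;0 0 0 0 0 0 0.02;0 0 0 0 0 0 0.02")

```text
t: 8.95
position: [0.5063, -0.0031, 0.0867]
ee_rot: [[-0.34, 0.94, 0.0], [0.94, 0.34, -0.0], [-0.0, 0.0, -1.0]]
force: [-0.4, 0.1, 0.9]
width: 0.0306
grip_force: 30.0
```

Request:
step_arm(plan="0 0 0 0 0 0.0008 0.02;0 0 0 0 0 0 0.02;0 0 0 0 0 0 0.06;0 0 0 0 0 0 0.06;0 0 0 0 0 0 0.06")

```text
t: 9.57
position: [0.5063, -0.0031, 0.0858]
ee_rot: [[-0.34, 0.94, 0.0], [0.94, 0.34, -0.0], [-0.0, 0.0, -1.0]]
force: [-0.8, -0.4, -0.0]
width: 0.0577
grip_force: 0.0
```

Request:
step_arm(plan="0 0 0 0 0 -0.01 0.06;0 0 0 0 0 -0.05 0.06;0 0 0 -0.03 0 -0.05 0.06;0 0 0 -0.03 0 0 0.06;0 0 0 0 0 0 0.06")

```text
t: 10.2
position: [0.5275, -0.061, 0.197]
ee_rot: [[-0.338, 0.941, 0.002], [0.941, 0.338, -0.001], [-0.001, 0.002, -1.0]]
force: [0.4, 1.2, 0.3]
width: 0.0596
grip_force: 0.0
```

```bash
python3 - <<'E'
from h import *
p,K,M=cam("wrist");s=monitor.observe();print(s["width"],s["position"],s["force"])
q,K2,M2=cam("scene")
c=proj(K,M,[.507,-.004,.06]).astype(int);a=p["pixels"][max(0,c[1]-75):,c[0]-100:c[0]+100,::-1][:150]
d=proj(K2,M2,[.507,-.06,.06]).astype(int);b=q["pixels"][d[1]-75:d[1]+75,d[0]-100:d[0]+100,::-1]
print(c,d)
cv2.imwrite("pics/v6.png",np.hstack([cv2.resize(x,(400,300),interpolation=cv2.INTER_CUBIC) for x in (a,b)]))
cv2.imwrite("pics/w6.png",p["pixels"][:,:,::-1])
for n,pp in (("w",p),("s",q)):
    for r in nets.look_for(pp,"knob_bar")[:2]: print(n,r)
E
```

```text
0.05968966036144382 [ 0.52663202 -0.05996093  0.19632753] [ 0.05497702  0.5630999  -0.23023096]
[275 137] [214 243]
w {'centre': [0.5268, -0.0506, 0.0505], 'p': 0.21}
s {'centre': [0.4906, -0.154, 0.0873], 'p': 0.66}
```

View pics/v6.png

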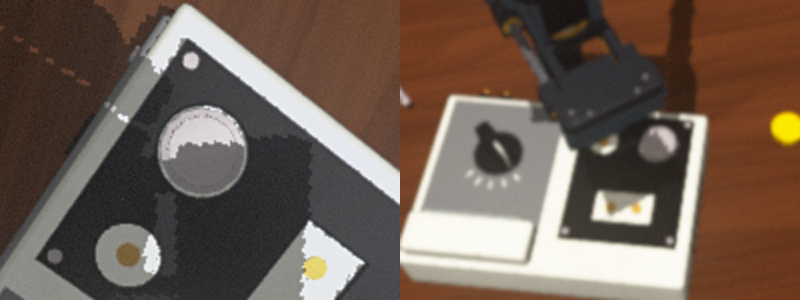

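The cell is seated: an even light ring shows all round it in the large pocket (crop 202,150), and the plate is otherwise undisturbed. The pointer of the load knob is at off. I'll go to the knob and turn the tool so the fingers match the bar's flat sides.

Request:
step_arm(plan="0 0 0 -0.0285 -0.0387 0 0.06;0 0 0 -0.0285 -0.0387 0 0.06;0 0 0.173 -0.0285 -0.0387 0 0.06;0 0 0.173 0 0 0 0.06;0 0 0.173 0 0 0 0.06")

```text
t: 11.02
position: [0.446, -0.1791, 0.1956]
ee_rot: [[0.177, 0.984, -0.001], [0.984, -0.177, 0.001], [0.0, -0.001, -1.0]]
force: [-0.3, -0.5, -0.5]
width: 0.06
grip_force: 0.0
```

Request:
step_arm(plan="0 0 0.173 0 0 0 0.06;0 0 0.173 0 0 0 0.06;0 0 0.173 0 0 0 0.06;0 0 0.173 0 0 0 0.06;0 0 0.173 0 0 0 0.06")

```text
t: 11.65
position: [0.4463, -0.1785, 0.1956]
ee_rot: [[0.863, 0.505, -0.001], [0.505, -0.863, 0.001], [-0.0, -0.001, -1.0]]
force: [-0.0, 0.4, 0.5]
width: 0.0598
grip_force: 0.0
```

Request:
step_arm(plan="0 0 0 0 0 0.01 0.06;0 0 0 0 0 0 0.06;0 0 0 0 0 0 0.06;0 0 0 0 0 0 0.06;0 0 0 0 0 0 0.06")

```text
t: 12.28
position: [0.4466, -0.1794, 0.1859]
ee_rot: [[0.861, 0.509, 0.0], [0.509, -0.861, -0.0], [0.0, 0.0, -1.0]]
force: [-0.5, -0.2, -0.3]
width: 0.0601
grip_force: 0.0
```

```bash
python3 - <<'E'
from h import *
p,K,M=cam("wrist");s=monitor.observe();print(s["width"],s["position"],s["joint_positions"])
np.savez("w7.npz",px=p["pixels"],K=K,M=M,tc=p["tool_from_camera"],R=s["ee_rot"],P=s["position"])
c=proj(K,M,[.49,-.154,.073]).astype(int);print(c)
y0=max(0,c[1]-75);x0=c[0]-100;save(p,"w7.png",[x0,y0,x0+200,y0+150],4);print(x0,y0)
for r in nets.look_for(p,"knob_bar")[:2]: print(r,proj(K,M,r["centre"]))
delta([.49,-.154,.15],-59)
E
```

```text
0.05985137899095611 [ 0.44660441 -0.17942926  0.18592463] [-2.90013143e+01  2.07230441e+01  1.00739676e+02 -6.75807067e-04
  5.85250313e+01  3.03929317e+01]
[277 154]
177 79
{'centre': [0.4881, -0.1533, 0.0848], 'p': 0.73} [275.18406622 158.26049148]
shift [0.0503 0.0002 0.0359] az -59.4 turn z rad -0.007 tilt [ 1.e-04 -1.e-04 -1.e+00] t 12.375
```

View pics/w7.png

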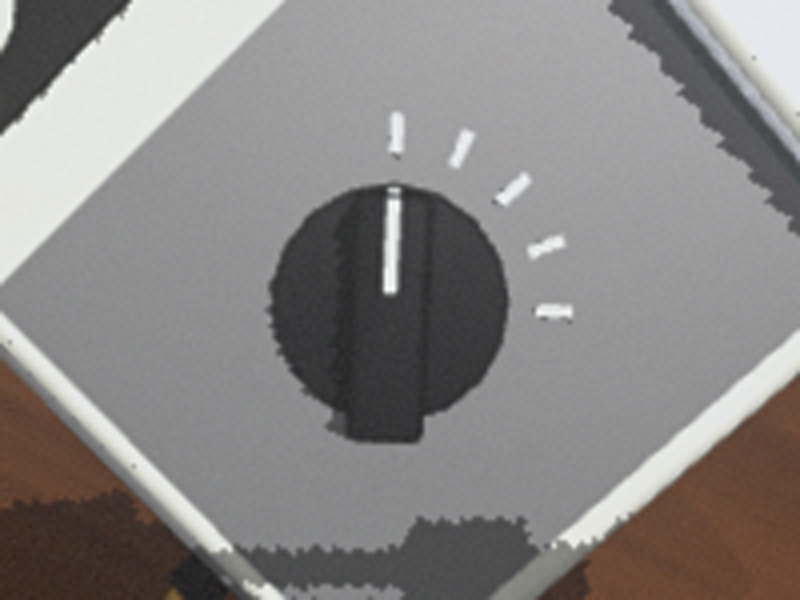

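The knob shows with its skirt centred near crop (390,302). The bar's white pointer runs from (390,294) to (395,190), aimed at the first tick (off). The bar's lower end is at (384,442).

```bash
python3 - <<'E'
from h import *
d=np.load("w7.npz");K=d["K"];M=d["M"];P=d["P"];R=d["R"]
def t(u,z):
    X=onz(K,M,(177+u[0]/4,79+u[1]/4),z);return X,(R.T@(X-P))
a=t((390,294),.085);b=t((395,190),.085);e=t((384.5,442),.085)
for n,q in [("a",a),("b",b),("end",e),("skirtL",t((272,302),.061)),("skirtR",t((508,302),.061)),("skirtC",t((390,302),.061)),("barL",t((347,430),.085)),("barR",t((423,430),.085)),("tick0",t((397,133),.0555)),("tick4",t((554,312),.0555))]: print(n,q[0].round(4),q[1].round(4))
for p,q in ((a,b),(e,b)):
    v=q[0]-p[0];w=q[1]-p[1];print("bar az",np.degrees(np.arctan2(v[1],v[0])),"in tool deg",np.degrees(np.arctan2(w[1],w[0])),np.linalg.norm(v))
c=(e[1]+b[1])/2;print("mid tool",c)
E
```

```text
a [ 0.4913 -0.1509  0.085 ] [ 0.053  -0.0019  0.1009]
b [ 0.5067 -0.1427  0.085 ] [ 0.0704 -0.001   0.1009]
end [ 0.4684 -0.1633  0.085 ] [ 0.0269 -0.0028  0.1009]
skirtL [ 0.4765 -0.1334  0.061 ] [ 0.0491 -0.0244  0.1249]
skirtR [ 0.4993 -0.172   0.061 ] [0.0492 0.0204 0.1249]
skirtC [ 0.4879 -0.1527  0.061 ] [ 0.0491 -0.002   0.1249]
barL [ 0.4668 -0.1565  0.085 ] [ 0.0291 -0.0095  0.1009]
barR [ 0.4737 -0.1681  0.085 ] [0.0291 0.004  0.1009]
tick0 [ 0.5152 -0.1381  0.0555] [ 0.08   -0.0007  0.1304]
tick4 [ 0.502  -0.1814  0.0555] [0.0467 0.0298 0.1304]
bar az 27.792500300529028 in tool deg 2.8136059563758575 0.017472943426353516
bar az 28.170171066507983 in tool deg 2.435935194636751 0.04354646934717359
mid tool [ 0.04868853 -0.00192145  0.10092911]
```

Request:
step_arm(plan="0 0 0 0.0489 -0.0032 0 0.05;0 0 0.048 0 0 0.03 0.05;0 0 0 0 0 0.03 0.05;0 0 0 0 0 0.026 0.05;0 0 0 0 0 0 0.05")

```text
t: 13.0
position: [0.4861, -0.1514, 0.0986]
ee_rot: [[0.884, 0.467, -0.003], [0.467, -0.884, 0.001], [-0.002, -0.002, -1.0]]
force: [-0.1, -0.1, -0.4]
width: 0.0499
grip_force: 0.0
```

```bash
python3 - <<'E'
from h import *
p,K,M=cam("wrist");s=monitor.observe();print(s["width"],s["position"],s["force"])
cv2.imwrite("pics/w8.png",p["pixels"][:,:,::-1])
g=p["pixels"].max(2).astype(int)
# symmetric finger inner edges and pointer along rows just above gripper shaft
for r in range(215,290,8):
    row=p["pixels"][r,205:350].astype(int); sat=row.max(1)-row.min(1)
    print(r," ".join(f"{v}" for v in row.mean(1)[::4].astype(int)))
E
```

```text
0.050037787556718505 [ 0.48679491 -0.15167463  0.09974755] [ 0.57280937 -0.14602186  0.45393949]
215 135 135 132 132 136 135 135 135 136 135 134 132 136 133 136 135 136 135 139 135 134 138 135 135 134 136 136 138 135 222 225 135 136 136 138 136 136
223 134 132 135 132 135 134 136 130 133 134 135 133 133 133 67 52 42 43 40 117 42 44 55 53 78 77 91 79 89 76 87 80 77 77 130 134 135
231 135 135 135 93 81 93 133 92 135 128 128 128 51 51 47 43 34 39 34 114 37 41 41 49 41 39 37 79 79 77 78 76 78 109 92 134 93
239 75 65 61 55 50 42 80 80 79 74 35 42 43 35 43 40 37 46 39 231 49 43 40 39 37 41 39 35 58 78 68 35 48 49 53 73 79
247 52 54 53 47 41 37 77 76 76 72 37 40 33 42 45 39 40 36 31 130 34 36 39 37 37 31 38 38 37 77 56 33 34 47 54 52 50
255 49 53 40 42 31 35 74 77 76 39 37 34 35 38 39 34 34 40 29 140 26 31 41 32 35 38 36 32 32 60 52 32 33 35 47 50 46
263 53 49 29 37 32 29 71 73 73 59 36 31 29 34 32 35 25 31 31 127 34 33 32 26 33 24 33 32 25 74 35 34 32 33 33 47 51
271 46 29 35 34 35 34 51 72 75 73 38 29 35 38 31 37 30 31 37 33 26 36 28 33 37 33 29 33 37 76 30 33 31 35 32 31 42
279 33 32 23 28 33 22 45 72 73 70 73 36 30 24 28 35 31 27 34 26 32 24 34 42 30 31 29 59 71 75 29 23 29 25 26 27 28
287 25 26 31 31 22 32 38 75 75 73 72 74 75 71 26 30 31 30 27 32 29 36 31 40 30 74 72 73 72 76 24 24 30 27 33 31 34
```

```bash
python3 - <<'E'
from h import *
im=cv2.imread("pics/w8.png");g=im.mean(2)
p,K,M=cam("wrist");s=monitor.observe();R=np.array(s["ee_rot"]);P=np.array(s["position"])
print(P)
g=p["pixels"].mean(2)
for r in range(226,267,4):
    w=np.clip(g[r,268:296]-70,0,None);c=268+(w*np.arange(28)).sum()/w.sum()
    print(r,c.round(2),(R.T@(onz(K,M,(c,r),.085)-P)).round(4))
E
```

```text
[ 0.48728149 -0.15188549  0.10042996]
226 279.49 [0.0265 0.0005 0.0154]
230 279.55 [0.0245 0.0006 0.0154]
234 279.57 [0.0225 0.0006 0.0154]
238 279.56 [0.0204 0.0006 0.0154]
242 279.51 [0.0184 0.0006 0.0154]
246 279.55 [0.0163 0.0006 0.0154]
250 279.51 [0.0143 0.0006 0.0154]
254 280.1 [0.0122 0.0009 0.0154]
258 279.55 [0.0101 0.0006 0.0154]
262 280.05 [0.008  0.0009 0.0154]
266 279.55 [0.0059 0.0006 0.0154]
```

```bash
python3 - <<'E'
from h import *
p,K,M=cam("wrist");s=monitor.observe();print(s["position"]);tc=np.array(p["tool_from_camera"]);print(tc.round(4))
g=p["pixels"].mean(2)
for r in (230,245,262):
    w=np.clip(g[r,268:296]-70,0,None);c=268+(w*np.arange(28)).sum()/w.sum()
    print(r,c.round(2),onz(K,tc,(c,r),.0154).round(4))
print("cell centre px", onz(K,tc,(277.1,265),.0211).round(4),onz(K,tc,(277.1,265),.0154).round(4))
# finger inner edges
for r in (250,265): print([int(v) for v in g[r,222:240]],[int(v) for v in g[r,312:336]])
E
```

```text
[ 0.48754748 -0.15199913  0.10079335]
[[ 8.000e-04 -9.630e-01 -2.693e-01  7.710e-02]
 [ 1.000e+00  9.000e-04 -1.000e-04 -4.000e-04]
 [ 4.000e-04 -2.693e-01  9.630e-01 -1.447e-01]
 [ 0.000e+00  0.000e+00  0.000e+00  1.000e+00]]
230 278.49 [0.0246 0.0005 0.0154]
245 278.52 [0.017  0.0005 0.0154]
262 279.14 [0.0081 0.0009 0.0154]
cell centre px [ 0.004  -0.0001  0.0211] [ 0.0065 -0.0001  0.0154]
[39, 38, 37, 37, 34, 39, 54, 77, 79, 76, 76, 79, 75, 77, 76, 74, 74, 67] [37, 34, 33, 38, 35, 40, 64, 76, 74, 76, 75, 75, 79, 55, 35, 37, 35, 42, 29, 33, 39, 32, 37, 35]
[32, 28, 32, 32, 31, 33, 38, 59, 72, 77, 70, 76, 76, 72, 73, 75, 75, 73] [32, 39, 31, 34, 31, 47, 73, 74, 75, 76, 73, 75, 66, 39, 34, 27, 32, 33, 30, 31, 31, 34, 30, 31]
```

```bash
python3 - <<'E'
from h import *
p,K,M=cam("wrist");s=monitor.observe();print(s["position"]);tc=np.array(p["tool_from_camera"])
g=p["pixels"].mean(2)
print([(r,int(g[r,277:281].max())) for r in range(208,232)])
print([(r,int(g[r,277:281].max())) for r in range(258,280)])
for r in (222,226,265,270): print(r,onz(K,tc,(278.5,r),.0154).round(4))
cv2.imwrite("pics/w9.png",cv2.resize(p["pixels"][190:310,200:360,::-1],(800,600),interpolation=cv2.INTER_CUBIC))
E
```

```text
[ 0.48763568 -0.15203069  0.10090489]
[(208, 167), (209, 136), (210, 138), (211, 139), (212, 138), (213, 137), (214, 136), (215, 136), (216, 138), (217, 135), (218, 91), (219, 48), (220, 46), (221, 60), (222, 69), (223, 113), (224, 115), (225, 115), (226, 113), (227, 117), (228, 115), (229, 115), (230, 114), (231, 114)]
[(258, 229), (259, 230), (260, 228), (261, 230), (262, 228), (263, 150), (264, 127), (265, 131), (266, 131), (267, 134), (268, 108), (269, 55), (270, 38), (271, 34), (272, 33), (273, 35), (274, 31), (275, 38), (276, 35), (277, 36), (278, 38), (279, 35)]
222 [0.0286 0.0005 0.0154]
226 [0.0266 0.0005 0.0154]
265 [0.0065 0.0006 0.0154]
270 [0.0038 0.0006 0.0154]
```

View pics/w9.png

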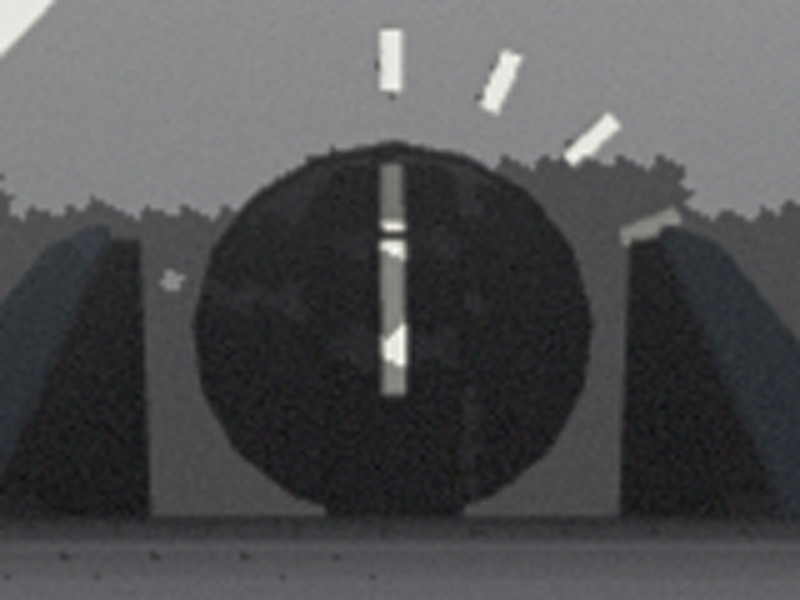

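The bar is straight between the fingers, with the pointer at crop column 393 and the fingers' middle at 387. It needs about 0.6 mm of sideways correction. Then I descend and grip.

Request:
step_arm(plan="0 0 0 0 0.0006 0.006 0.05;0 0 0 0 0 0.006 0.05;0 0 0 0 0 0 0.05;0 0 0 0 0 0 0.05;0 0 0 0 0 0 0.003")

```text
t: 13.82
position: [0.4874, -0.1523, 0.0879]
ee_rot: [[0.884, 0.467, 0.0], [0.467, -0.884, -0.0], [0.0, 0.0, -1.0]]
force: [0.0, -0.3, -0.1]
width: 0.0431
grip_force: 0.0
```

Request:
step_arm(plan="0 0 0 0 0 0 0.003;0 0 0 0 0 0 0.003;0 0 0 0 0 0 0.003;0 0 0 0 0 0 0.003;0 0 0 0 0 0 0.003")

```text
t: 14.45
position: [0.4877, -0.1529, 0.0879]
ee_rot: [[0.884, 0.467, 0.001], [0.467, -0.884, -0.001], [0.0, 0.001, -1.0]]
force: [0.9, -6.1, -1.2]
width: 0.0137
grip_force: 30.0
```

```bash
cat > k.py <<'E'
from h import *
p,K,M=cam("wrist");s=monitor.observe();R=np.array(s["ee_rot"]);tc=np.array(p["tool_from_camera"])
print("pos",np.round(s["position"],4),"tool x az",np.degrees(np.arctan2(R[1,0],R[0,0])).round(2),"F",np.round(s["force"],1),"M",np.round(s["moment"],3),"w",round(s["width"],4),s["grip_force"],"t",s["t"],"j6",round(s["joint_positions"][5],1))
# pointer line on bar top (z=.085) in the tool frame -> angle of the bar to the tool
zt=s["position"][2]-.085
g=p["pixels"].mean(2);pts=[]
for r in range(225,266):
    seg=g[r,255:305]
    if seg.max()>75:
        w=np.clip(seg-65,0,None);c=255+(w*np.arange(50)).sum()/w.sum();q=onz(K,tc,(c,r),zt)
        if q[0]<.021: pts.append((q[0],q[1]))
pts=np.array(pts)
if len(pts)>3:
    f=np.polyfit(pts[:,0],pts[:,1],1);print("bar in tool deg (cw+)",np.degrees(np.arctan(f[0])).round(2),"n",len(pts),"y at 0",f[1].round(4),"res",(pts[:,1]-np.polyval(f,pts[:,0])).std().round(5))
E
python3 k.py
```

```text
pos [ 0.4877 -0.1529  0.0879] tool x az 27.85 F [-0.1 -5.4 -1.1] M [-0.953  0.033  0.142] w 0.0142 29.98336762189865 t 14.5 j6 38.1
bar in tool deg (cw+) -0.08 n 19 y at 0 -0.0003 res 1e-05
```

Request:
step_arm(plan="0 0 0.1 0 0 0 0.003;0 0 0.1 0 0 0 0.003;0 0 0.1 0 0 0 0.003;0 0 0.1 0 0 0 0.003;0 0 0 0 0 0 0.003")

```text
t: 15.12
position: [0.4878, -0.1533, 0.0879]
ee_rot: [[0.996, 0.084, 0.001], [0.084, -0.996, -0.002], [0.001, 0.002, -1.0]]
force: [0.1, -9.8, -3.1]
width: 0.0138
grip_force: 30.0
```

```bash
python3 k.py
```

```text
pos [ 0.4879 -0.1534  0.0879] tool x az 4.91 F [ 0.1 -9.7 -2.8] M [-1.83   0.171  0.128] w 0.0136 29.980640709400177 t 15.175 j6 61.0
bar in tool deg (cw+) -0.23 n 20 y at 0 -0.0006 res 1e-05
```

Request:
step_arm(plan="0 0 0.1 0 0.0005 0 0.003;0 0 0.1 0 0 0 0.003;0 0 0.1 0 0 0 0.003;0 0 0.09 0 0 0 0.003;0 0 0 0 0 0 0.003")

```text
t: 15.8
position: [0.4878, -0.1539, 0.0879]
ee_rot: [[0.954, -0.3, 0.001], [-0.3, -0.954, -0.002], [0.001, 0.001, -1.0]]
force: [-0.4, -10.5, -3.1]
width: 0.0139
grip_force: 30.0
```

```bash
python3 k.py
```

```text
pos [ 0.4878 -0.1539  0.0879] tool x az -17.43 F [ -0.9 -11.4  -3.3] M [-1.982  0.325  0.17 ] w 0.014 29.98040020465851 t 15.85 j6 83.3
bar in tool deg (cw+) -0.39 n 20 y at 0 -0.0008 res 4e-05
```

Request:
step_arm(plan="0 0 0.1 0 0 0 0.003;0 0 0.1 0 0 0 0.003;0 0 0.1 0 0 0 0.003;0 0 0.095 0 0 0 0.003;0 0 0 0 0 0 0.003")

```text
t: 16.48
position: [0.4876, -0.1543, 0.0879]
ee_rot: [[0.765, -0.644, 0.001], [-0.644, -0.765, -0.002], [0.002, 0.001, -1.0]]
force: [-4.4, -15.6, -1.5]
width: 0.0141
grip_force: 30.0
```

```bash
python3 k.py
```

```text
pos [ 0.4876 -0.1543  0.088 ] tool x az -40.05 F [ -3.3 -16.2  -2. ] M [-2.963  0.818  0.161] w 0.0137 29.979555308818817 t 16.525 j6 106.0
bar in tool deg (cw+) -1.24 n 20 y at 0 -0.0006 res 6e-05
```

Request:
step_arm(plan="0 0 0.012 0 0 0 0.003;0 0 0 0 0 0 0.003;0 0 0 0 0 0 0.003;0 0 0 0 0 0 0.003;0 0 0 0 0 0 0.003")

```text
t: 17.15
position: [0.4876, -0.1543, 0.0879]
ee_rot: [[0.758, -0.652, 0.0], [-0.652, -0.758, -0.002], [0.002, 0.002, -1.0]]
force: [-3.6, -17.1, -2.0]
width: 0.0136
grip_force: 30.0
```

```bash
python3 k.py; sleep 1; python3 k.py; python3 - <<'E'
from h import *
for n in ("scene","side"):
    p,K,M=cam(n)
    for t in ("cell","coin","block9v","ccell"):
        for r in nets.look_for(p,t)[:3]: print(n,t,np.round(r["centre"],3),round(r["p"],2))
E
```

```text
pos [ 0.4876 -0.1544  0.0879] tool x az -40.71 F [ -2.1 -15.9  -1.9] M [-2.984  0.838  0.151] w 0.0139 29.979165494441986 t 17.2 j6 106.6
bar in tool deg (cw+) -1.06 n 20 y at 0 -0.0006 res 6e-05
pos [ 0.4875 -0.1543  0.0879] tool x az -40.71 F [ -3.5 -16.8  -2.2] M [-2.934  0.82   0.156] w 0.0138 29.979280829429626 t 17.25 j6 106.6
bar in tool deg (cw+) -1.02 n 20 y at 0 -0.0007 res 6e-05
scene cell [ 0.504 -0.003  0.063] 0.79
scene cell [0.484 0.125 0.012] 0.77
scene cell [0.573 0.153 0.014] 0.52
scene block9v [0.401 0.304 0.032] 0.61
scene ccell [0.514 0.306 0.039] 0.81
side cell [0.482 0.13  0.015] 0.79
side cell [ 0.53  -0.052  0.055] 0.51
side cell [0.505 0.001 0.062] 0.47
side coin [0.41  0.21  0.006] 0.55
side block9v [0.391 0.317 0.036] 0.59
side ccell [0.505 0.32  0.038] 0.59
```

```bash
python3 -c "
from bench import robot
print(robot.job_done())"
```

```text
the job is handed in; nothing more can be done
None
```

The wafer cell lies in the large round pocket, let go of. The load knob is held at its third click, measured at 67.6° from off against the 67.5° wanted. The other batteries were left where they stood, and the job is handed in; the hand-in gave no verdict.

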